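# Unclip the loaded dish carrier from the shaker

## Task

The shaking run is over. Put the two covered petri dishes from the bench back in the dish carrier, one squarely on top of each of the two dishes already seated there, and let go of them. Then pinch the carrier's two opposed side catches together so that it comes off the shaker's platform, lift it level with all four dishes to at least 5 cm above the platform, and finish while holding it there; leave the other things on the bench where they are.

Things in the scene. Friction and masses are not known exactly. Their poses are not given: they have to be found in the camera images.
- shaker: white orbital shaker, off, fixed; body 205 x 250 mm, controls along its front (-x of its frame). Origin on the bench under the centre of its 136 x 232 mm platform, whose top is 66 mm above the bench. A steel T-shaped keeper (head 32 x 20 mm, top 23 mm above the platform) rises at the centre; 6 mm corner stops surround the carrier with 1.5 mm play.
- carrier: white dish carrier, about 0.2 kg, clipped on the platform, axes as the shaker's; origin at the centre of its underside, z up. Plate 84 (x) by 198 (y) by 5 mm, seats at y = +62 and -62 mm (4 posts each at the diagonals; the dishes' +x and -x sides are free for fingers). Hub between the seats 36 mm long (y), 78 mm high. The catches' claws hold it under the keeper's head until both are pinched.
- grip_point (a point): point of the carrier midway between the finger pads of the two catches, 76 mm above the carrier's underside (142 mm above the bench): put the TCP here, fingers pointing down, closing along the carrier's x axis.
- catch_front (a joint): catch on the hub's front (-x): sprung grey lever, pivot along y, 46 mm above the carrier's underside; finger pad 26 mm wide, 57 to 90 mm up. 0 rad = locked, pad leaning out; 0.11 = just clear; 0.20 = stop, pad upright. Over both pads 59 mm (65 at the top) locked, 48 mm pinched. About 3 N a pad starts it, 9 N reaches the stop; grip with 20 to 30 N. Springs back if let go.
- catch_rear (a joint): catch on the hub's rear (+x), the mirror image of the front one, same values; pinching moves it towards the front one.
- dish_left: covered petri dish, 66 mm diameter, 16 mm high, 16 g, seated in the carrier's seat at its y = +62 mm; origin at the centre of its underside, 5 mm above the carrier's underside. Its top is the place for one of the bench dishes.
- dish_right: the same dish in the seat at y = -62 mm.
- dish_a: covered petri dish, rigid, same size, lying flat on the bench to the right of the shaker; origin at the centre of its underside; grip it across its diameter (10 to 15 N). Goes on either seated dish.
- dish_b: another covered petri dish, same size, on the bench to the right of the shaker, further from the robot; goes on the other seated dish.
- timer: bench timer, 66 x 62 x 20 mm, bystander, origin at the centre of its underside
- forceps: steel forceps lying flat, 120 mm long, bystander
- marker: felt marker lying down, 134 mm long, bystander
- beaker: glass beaker, 60 mm diameter, 72 mm high, bystander behind the dishes
- dropper: dropper bottle, 28 mm diameter, 87 mm high, bystander behind the dishes
- slides: slide box, 90 x 83 x 34 mm, bystander to the left of the shaker
- seat_left (a point): centre of the carrier's seat at its y = +62 mm, on the plate's upper face (5 mm above the carrier's underside)
- seat_right (a point): centre of the seat at y = -62 mm, likewise

How it is judged:
On the way, in this order (a step that is already met when the one before it is completed fails the run):
1. both bench dishes stand squarely on the seated dishes, one on each, let go, with the carrier still clipped on the shaker ((((horizontal distance between dish_a and dish_left below 0.006 m and z of dish_a in the frame of carrier between 0.017 and 0.025 m and angle between dish_a's own z axis and vertical below 0.15 rad) and (horizontal distance between dish_b and dish_right below 0.006 m and z of dish_b in the frame of carrier between 0.017 and 0.025 m and angle between dish_b's own z axis and vertical below 0.15 rad)) or ((horizontal distance between dish_b and dish_left below 0.006 m and z of dish_b in the frame of carrier between 0.017 and 0.025 m and angle between dish_b's own z axis and vertical below 0.15 rad) and (horizontal distance between dish_a and dish_right below 0.006 m and z of dish_a in the frame of carrier between 0.017 and 0.025 m and angle between dish_a's own z axis and vertical below 0.15 rad))) and distance between dish_left and seat_left below 0.006 m and distance between dish_right and seat_right below 0.006 m and z of carrier in the frame of shaker below 0.07 m and contact force between the fingers and dish_a below 0.1 N and contact force between the fingers and dish_b below 0.1 N), for 0.3 s.
2. both catches are pinched between the fingers (value of joint each of catch_front, catch_rear above 0.12 rad and contact force between the fingers and carrier above 3 N), for 0.1 s.
At the end, for the whole second after the job is handed in: The gripper holds the carrier by both pinched catches (each beyond 0.12 rad), still, level within 0.12 rad, 50 mm or more above the platform and not touching it; two dishes are in their seats and each of the other two lies flat on one of them, centred within 6 mm (all of step 2 and (((horizontal distance between dish_a and dish_left below 0.006 m and z of dish_a in the frame of carrier between 0.017 and 0.025 m and angle between dish_a's own z axis and vertical below 0.15 rad) and (horizontal distance between dish_b and dish_right below 0.006 m and z of dish_b in the frame of carrier between 0.017 and 0.025 m and angle between dish_b's own z axis and vertical below 0.15 rad)) or ((horizontal distance between dish_b and dish_left below 0.006 m and z of dish_b in the frame of carrier between 0.017 and 0.025 m and angle between dish_b's own z axis and vertical below 0.15 rad) and (horizontal distance between dish_a and dish_right below 0.006 m and z of dish_a in the frame of carrier between 0.017 and 0.025 m and angle between dish_a's own z axis and vertical below 0.15 rad))) and distance between dish_left and seat_left below 0.006 m and distance between dish_right and seat_right below 0.006 m and height (world z) of carrier above 0.116 m and angle between carrier's own z axis and vertical below 0.12 rad and contact force between carrier and shaker below 0.1 N and linear speed of carrier below 0.03 m/s and angular speed of carrier below 0.2 rad/s); the arm keeps its last pose, push and grip.
It fails at once if a bystander (timer, forceps, marker, beaker, dropper bottle, slide box) is pushed more than 3 cm (distance of any of timer, forceps, marker, beaker, dropper, slides from where it was at the start of the episode above 0.03 m).
It fails at once if the beaker or the dropper bottle is tipped over (angle between any of beaker, dropper's own z axis and vertical above 0.5 rad).
It also fails if it takes over 64 s, if anything falls off the work surface, if the arm or the gripper's body presses on something with over 40 N, if the wrist force passes 120 N, or if a joint passes its speed limit or range.

## Robot

A 6-joint arm with a two-finger parallel gripper is mounted at the origin on a cart in front of the work surface, level with it; the furniture and walls round the work are solid. World frame = base frame: x ahead of the robot, y to its left, z up, the work surface at z = 0. Lengths are in m, angles in rad, forces in N, time in s.
With the tool pointing down it reaches from about 0.3 to 0.825 m from the base axis. Payload 5.4 kg.
Tool frame: the origin (TCP) lies between the finger pads, 19 mm behind the fingertips; this is the grasp point; z points along the fingers, y is the line along which they close (so a half turn about z gives the same grasp; the last joint's range is limited). The gripper opens to 92 mm and grips with 3 to 60 N. Pads are 20 mm wide; open, the fingers measure 128 mm over their backs; the gripper's body (75 mm by 189 mm) begins 69 mm behind the grasp point.
Start: joints at [1.086, 0.158, 1.597, -0, 1.386, -0.21], TCP at [0.156, 0.553, 0.233] pointing down, gripper open.
Joint ranges: [-2.91, 2.91], [-0.94, 2.29], [0.18, 2.7], [-1.29, 4.43], [0.17, 2.64], [-3, 3]. Speed limits (rad/s): [2.57, 2.57, 3.14, 3.14, 3.14, 3.14].

## Interface

Orientations are given as a rotation vector (axis times angle).
In Python, from workcell import bot gives the robot as it stands. Calls block until the motion is done:
- bot.goto(position, orientation): joint-space move of the TCP to a pose.
- bot.line_to(position, rot=None, max_speed=0.15): straight line of the TCP; rot=None keeps the orientation; max_speed is the mean speed in m/s.
- bot.set_joints(angles): joint-space move.
- bot.set_gripper(opening, newtons=None): opening from 0.0 (shut) to 1.0 (fully open); newtons is the grip in N (None keeps the last); returns when the fingers have stopped.
- bot.hold(seconds).
- bot.inverse_kinematics(position, orientation): joint angles nearest the present ones, or None.
- bot.read_camera(name): name is "scene" or "top" or "wrist"; returns a dict with "pixels" (480x640x3 uint8, blue, green, red), "fx", "fy", "cx", "cy" (pixels), "k1" (the pictures are not rectified: a ray, as slopes to the right and down, at radius r is drawn at 1 + k1 r^2 times it, then the intrinsics apply), "R" (3x3) and "t" (3): a world point X has camera coordinates R X + t. Camera axes: x right, y down, z forward; pixel columns grow to the right and rows downward; lengths in m; the calibration is good to about 2 mm. A picture is of the moment at which its call begins. There is no depth.
A pose or a line that the arm cannot do raises bot.MotionError and nothing moves.
- bot.job_done(): hands the job in; it is judged then, once.
Readings, each from a call of its own:
- bot.current_clock(): time.
- bot.current_joints(): joint angles.
- bot.current_joint_vel(): joint speeds.
- bot.current_effort(): joint torques, N m.
- bot.current_ee_pos(): TCP position.
- bot.current_tool_rot(): TCP orientation.
- bot.current_contact_force(): force on the tool from outside, world axes, zero at the start.
- bot.current_ft_torque(): the same for the moment, N m.
- bot.current_opening(): opening from 0.0 (shut) to 1.0 (fully open).
- bot.current_grip_force(): force on a finger pad.
Only numpy, scipy, OpenCV 4.12 (cv2) and the standard library are available. Lean on these libraries where they do the work, as an engineer would, in place of code of your own. Each camera call takes 0.05 s, during which the arm holds its last target. There are 200 camera calls.

## Working session

There is one attempt and no reset: what is moved stays moved. The work goes in short steps, each a Python script; the robot and the scene stay as the last script left them, time stands still between calls to the robot, and variables do not carry over. Pictures are saved under pics/ and viewed, at most 10 in all, crops included, and the job is handed in when it is done.

```bash
mkdir -p pics; cat > h.py <<'E'
import numpy as np, cv2
from workcell import bot
def cam(n,f=None):
    c=bot.read_camera(n)
    if f: cv2.imwrite('pics/'+f,c['pixels'])
    return c
def ray(c,uv):
    k=c['k1']; K=np.array([[c['fx'],0,c['cx']],[0,c['fy'],c['cy']],[0,0,1.]])
    p=cv2.undistortPoints(np.array(uv,float).reshape(-1,1,2),K,np.array([k,0,0,0.])).reshape(-1,2)
    R=np.array(c['R']);t=np.array(c['t'])
    d=np.c_[p,np.ones(len(p))]@R
    return -R.T@t,d
def onplane(c,uv,z):
    o,d=ray(c,uv); return o+d*((z-o[2])/d[:,2])[:,None]
def proj(c,X):
    P=np.atleast_2d(X)@np.array(c['R']).T+np.array(c['t']); s=P[:,:2]/P[:,2:]
    s=s*(1+c['k1']*(s**2).sum(1,keepdims=True)); return s*[c['fx'],c['fy']]+[c['cx'],c['cy']]
E
python3 - <<'E'
from h import *
for n in ['top','scene']:
    c=cam(n,n+'0.png'); R=np.array(c['R']); print(n,-R.T@c['t'],R[2],c['fx'],c['k1'])
print(bot.current_clock())
E
```

```text
top [ 0.41237958 -0.08088785  1.30455639] [ 0.1250002   0.00836358 -0.99212146] 457.8268983141977 -0.033443612045908136
scene [-0.19025543 -0.61369387  0.76571169] [ 0.66302162  0.47091247 -0.58193108] 473.2194252653996 -0.05502846829969419
0.1
```

View pics/top0.png

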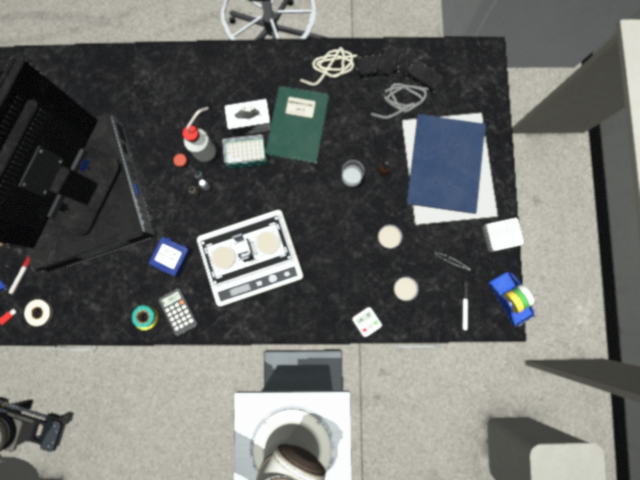

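View pics/scene0.png

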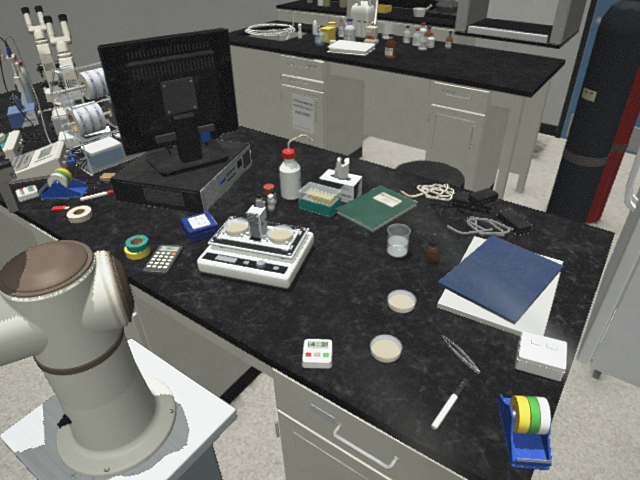

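The top view shows the seated dishes at about (222,257) and (268,243), the bench dishes at (405,289) and (389,236), and the shaker with its controls at the bottom, so its -x side faces the robot. The scene view agrees with this.

```bash
cat >> h.py <<'E'
def beige(c,amin=60):
    h=cv2.cvtColor(c['pixels'],cv2.COLOR_BGR2HSV)
    m=cv2.inRange(h,(8,22,120),(32,120,255))
    m=cv2.morphologyEx(m,cv2.MORPH_OPEN,np.ones((3,3),np.uint8))
    cs,_=cv2.findContours(m,cv2.RETR_EXTERNAL,cv2.CHAIN_APPROX_NONE); out=[]
    for k in cs:
        if cv2.contourArea(k)>amin and len(k)>8:
            (x,y),ax,an=cv2.fitEllipse(k); out.append((x,y,ax[0],ax[1],cv2.contourArea(k)))
    return out
E
python3 - <<'E'
from h import *
np.set_printoptions(precision=4,suppress=True)
for n in ['top','scene']:
    c=cam(n)
    for e in beige(c):
        print(n,np.round(e,1),onplane(c,[e[:2]],0.010)[0],onplane(c,[e[:2]],0.081)[0])
print(bot.current_tool_rot(),bot.current_opening())
E
```

```text
top [404.9 288.5  20.3  21.1 335.5] [ 0.431 -0.321  0.01 ] [ 0.43   -0.3078  0.081 ]
top [223.2 257.1  18.7  19.3 282. ] [0.5253 0.192  0.01  ] [0.5191 0.177  0.081 ]
top [266.8 242.1  18.1  18.6 262. ] [0.5668 0.0676 0.01  ] [0.5583 0.0594 0.081 ]
top [388.9 236.5  19.8  20.9 324. ] [ 0.5787 -0.2806  0.01  ] [ 0.5695 -0.2696  0.081 ]
top [329.6  65.8  24.4  54.4 716.5] [ 1.0983 -0.1195  0.01  ] [ 1.0606 -0.1174  0.081 ]
scene [385.4 349.7  21.1  27.4 451. ] [ 0.4286 -0.3245  0.01  ] [ 0.3705 -0.3517  0.081 ]
scene [400.9 302.6  17.   24.6 326.5] [ 0.5759 -0.2841  0.01  ] [ 0.504  -0.3151  0.081 ]
scene [109.8 299.    3.5  36.   86. ] [0.1945 0.2973 0.01  ] [0.1583 0.2117 0.081 ]
scene [111.8 274.3   3.9  58.3 145.5] [0.2546 0.3754 0.01  ] [0.2128 0.2825 0.081 ]
scene [ 86.1 254.7   9.5  18.5  63. ] [0.2653 0.5094 0.01  ] [0.2225 0.4039 0.081 ]
scene [  46.6  266.2   42.4   60.8 1900. ] [0.1743 0.5531 0.01  ] [0.1401 0.4435 0.081 ]
scene [280.5 235.9  12.2  21.7 205.5] [0.6318 0.1242 0.01  ] [0.5546 0.0549 0.081 ]
scene [236.  228.6  11.5  21.7 192. ] [0.5888 0.255  0.01  ] [0.5156 0.1734 0.081 ]
scene [321.2 197.2   9.3  30.8 203.5] [0.8727 0.1542 0.01  ] [0.7728 0.0821 0.081 ]
scene [430.8 190.8  12.6  24.1 146. ] [ 1.1048 -0.1178  0.01  ] [ 0.9831 -0.1644  0.081 ]
scene [ 37.3 167.5  18.3  40.5 392. ] [0.4734 1.1629 0.01  ] [0.4111 0.996  0.081 ]
scene [69.7 75.4  8.9 14.3 90.5] [1.2269 2.2144 0.01  ] [1.0938 1.9487 0.081 ]
scene [ 44.8  54.1  12.3  20.  175.5] [1.4363 2.8912 0.01  ] [1.2834 2.5619 0.081 ]
scene [370.7  30.    9.9  11.5  68. ] [3.1702 1.3162 0.01  ] [2.8545 1.1349 0.081 ]
scene [ 61.4  40.   16.1  33.8 263. ] [1.7459 3.2148 0.01  ] [1.564  2.8551 0.081 ]
scene [27.5 19.8  5.5 15.6 61. ] [2.0937 4.4408 0.01  ] [1.8791 3.9659 0.081 ]
scene [ 45.1  25.3  10.3  26.6 155.5] [2.0167 3.9658 0.01  ] [1.8093 3.5355 0.081 ]
[-0.4302 -3.1116  0.0016] 1.000644693564861
```

```bash
cat >> h.py <<'E'
from scipy.spatial.transform import Rotation as Ro
np.set_printoptions(precision=4,suppress=True)
def rv(yaw,s=1):
    y=s*np.array([np.cos(yaw),np.sin(yaw),0]); z=np.array([0,0,-1.]); x=np.cross(y,z)
    return Ro.from_matrix(np.c_[x,y,z]).as_rotvec()
E
python3 - <<'E'
from h import *
for s in (1,-1):
  for p in [(.43,-.322,.15),(.577,-.282,.15),(.5191,.177,.2),(.5583,.0594,.2),(.5387,.118,.2)]:
    print(s,p,bot.inverse_kinematics(p,rv(.322,s)))
s=min((1,-1),key=lambda s:abs(bot.inverse_kinematics((.5,-.1,.25),rv(.322,s))[5]))
print(s)
bot.goto((.43,-.322,.22),rv(.322,s)); print(bot.current_clock())
c=cam('wrist','w1.png'); R=np.array(c['R']);print(bot.current_ee_pos(),-R.T@c['t'],R[2])
for e in beige(c,800): print(np.round(e,1),onplane(c,[e[:2]],0.010)[0])
c=cam('top')
for e in beige(c): print(np.round(e,1),onplane(c,[e[:2]],0.010)[0],onplane(c,[e[:2]],0.081)[0])
E
```

```text
1 (0.43, -0.322, 0.15) [-0.8678  0.1409  1.7877 -0.      1.213  -1.1898]
1 (0.577, -0.282, 0.15) [-0.6424  0.3984  1.4748 -0.      1.2684 -0.9644]
1 (0.5191, 0.177, 0.2) [ 0.1082  0.1173  1.7097  0.      1.3147 -0.2138]
1 (0.5583, 0.0594, 0.2) [-0.1092  0.1505  1.673   0.      1.3181 -0.4312]
1 (0.5387, 0.118, 0.2) [-0.0035  0.125   1.7012  0.      1.3154 -0.3255]
-1 (0.43, -0.322, 0.15) [-0.8678  0.1409  1.7877  0.      1.213   1.9517]
-1 (0.577, -0.282, 0.15) [-0.6424  0.3984  1.4748  0.      1.2684  2.1772]
-1 (0.5191, 0.177, 0.2) [0.1082 0.1173 1.7097 0.     1.3147 2.9278]
-1 (0.5583, 0.0594, 0.2) [-0.1092  0.1505  1.673   0.      1.3181  2.7104]
-1 (0.5387, 0.118, 0.2) [-0.0035  0.125   1.7012  0.      1.3154  2.8161]
1
3.4083
[ 0.4304 -0.3215  0.22  ] [ 0.4064 -0.2472  0.3706] [ 0.0874 -0.2612 -0.9613]
[214.4 443.9   7.4  18.2  98.5] [0.0147 0.2103 0.01  ] [0.0365 0.1944 0.081 ]
[230.9 430.5   6.7  14.   67.5] [0.05   0.1655 0.01  ] [0.0699 0.152  0.081 ]
[ 32.3 311.3  15.6  18.4 128. ] [0.3762 0.7381 0.01  ] [0.3782 0.6932 0.081 ]
[402.3 285.   11.8  20.4 177. ] [ 0.4408 -0.3139  0.01  ] [ 0.4393 -0.3012  0.081 ]
[223.1 257.2  20.2  20.7 326.5] [0.5252 0.1922 0.01  ] [0.519  0.1772 0.081 ]
[266.9 242.2  20.3  20.4 324. ] [0.5665 0.0673 0.01  ] [0.558  0.0592 0.081 ]
[388.9 236.6  19.9  20.8 323. ] [ 0.5785 -0.2804  0.01  ] [ 0.5694 -0.2695  0.081 ]
[300.2 107.1  15.4  28.7 319.5] [ 0.9691 -0.0303  0.01  ] [ 0.9386 -0.0331  0.081 ]
[334.4  62.6  23.6  40.8 702.5] [ 1.1085 -0.1341  0.01  ] [ 1.0703 -0.1312  0.081 ]
```

View pics/w1.png

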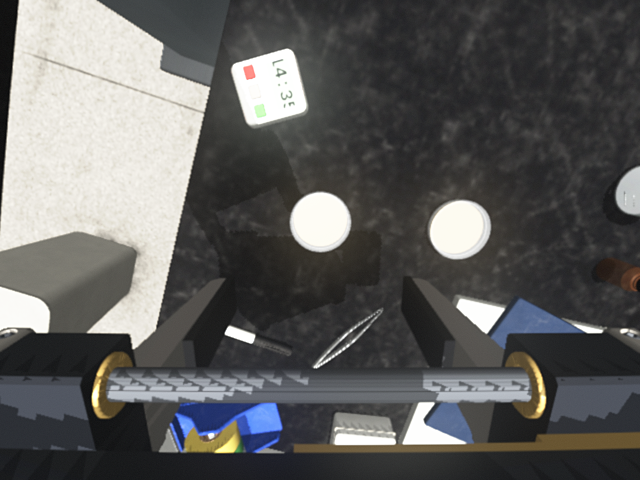

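The wrist view shows dish A at (320,221) and dish B at (459,229), both overexposed. The timer is at (270,88), and the forceps and marker are well clear of the finger footprint. Next I measure the bright discs.

```bash
cat >> h.py <<'E'
def bright(c,th=130,lo=1200,hi=40000):
    g=cv2.cvtColor(c['pixels'],cv2.COLOR_BGR2GRAY); m=(g>th).astype(np.uint8)
    cs,_=cv2.findContours(m,cv2.RETR_EXTERNAL,cv2.CHAIN_APPROX_NONE); out=[]
    for k in cs:
        a=cv2.contourArea(k)
        if lo<a<hi and 4*np.pi*a/cv2.arcLength(k,True)**2>.75:
            (x,y),ax,an=cv2.fitEllipse(k)
            if min(ax)/max(ax)>.85: out.append((x,y,*ax,a))
    return out
E
python3 - <<'E'
from h import *
c=cam('wrist')
for th in (90,130,180,235):
  for e in bright(c,th): 
    r=max(e[2:4])/2; q=onplane(c,[[e[0]-r,e[1]],[e[0]+r,e[1]]],.012)
    print(th,np.round(e,1),onplane(c,[e[:2]],0.012)[0],np.linalg.norm(q[1]-q[0]))
E
```

```text
90 [ 459.1  228.7   59.3   63.5 2951.5] [ 0.581  -0.2805  0.012 ] 0.07053986231882703
90 [ 320.1  221.3   60.3   61.3 2900. ] [ 0.433  -0.3214  0.012 ] 0.0669536514589893
130 [ 459.4  228.8   57.6   62.3 2817.5] [ 0.5813 -0.2805  0.012 ] 0.0692846605946041
130 [ 320.1  221.5   59.3   60.3 2806. ] [ 0.433  -0.3215  0.012 ] 0.0658422870490637
130 [ 269.6   87.4   74.3   77.6 4291.5] [ 0.3427 -0.2092  0.012 ] 0.07660208345133894
180 [ 459.7  229.    55.5   61.4 2675.5] [ 0.5817 -0.2806  0.012 ] 0.06826150015138865
180 [ 320.1  221.4   58.3   59.1 2705. ] [ 0.4331 -0.3215  0.012 ] 0.06451974895592057
180 [ 269.3   86.7   73.    74.8 4053. ] [ 0.3422 -0.2087  0.012 ] 0.07376159815413598
```

```bash
python3 - <<'E'
from h import *
r=rv(.322)
bot.goto((.4327,-.3215,.06),r); bot.line_to((.4327,-.3215,.022),max_speed=.06)
print(bot.current_contact_force())
bot.set_gripper(0.5,12); print(bot.current_opening()*92,bot.current_grip_force())
bot.line_to((.4327,-.3215,.25),max_speed=.2)
bot.goto((.574,.014,.25),r); bot.hold(.2)
print(bot.current_opening()*92,bot.current_clock())
c=cam('wrist','w2.png')
for th in (130,180):
  for e in bright(c,th): print(th,np.round(e,1),onplane(c,[e[:2]],0.083)[0])
for e in beige(c,800): print(np.round(e,1),onplane(c,[e[:2]],0.081)[0])
E
```

```text
[-0.2245 -0.3854 -0.4246]
65.44742194103732 12.000174075365067
65.30618576479385 8.3917
130 [  318.6   300.7   115.4   122.3 11085. ] [ 0.5987 -0.0586  0.083 ]
[ 594.2  331.6   34.5   53.9 1123. ] [ 0.8967 -0.0008  0.081 ]
[ 318.5  294.    96.2  107.5 8125. ] [ 0.5965 -0.0524  0.081 ]
[  31.9  234.4   72.   139.9 7018.5] [ 0.3043 -0.0821  0.081 ]
[ 320.1  176.9   60.6   60.9 2897. ] [0.5602 0.0616 0.081 ]
[ 320.6   31.5   68.6   70.1 3749. ] [0.5223 0.177  0.081 ]
[  61.6   17.9   41.1  109.7 2727.5] [0.3098 0.1197 0.081 ]
```

View pics/w2.png

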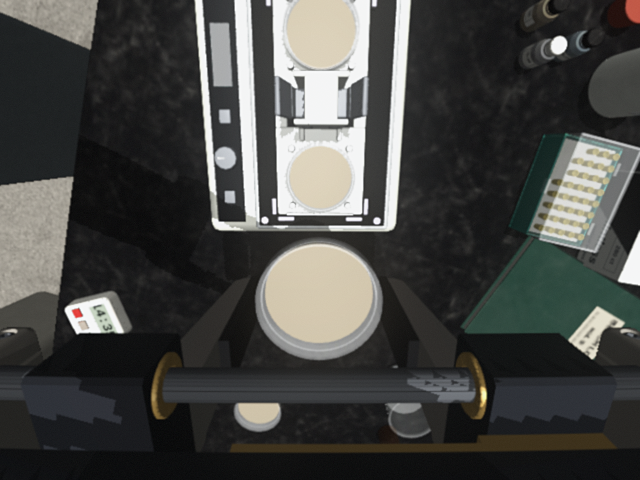

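The wrist view shows the held dish at (318,294), the right seat's dish at (320,177), the left seat's dish at (320,32) just clipped, and the hub between them. I compare the held and seated dishes in this same view.

```bash
python3 - <<'E'
from h import *
c=cam('wrist'); b=[e for e in beige(c,2800) if 300<e[0]<340]; p=bot.current_ee_pos(); print(p)
for h in (.003,.006,.010):
  for e,z in zip(b,(p[2]-.022,.071,.071)): print(h,np.round(e,1),onplane(c,[e[:2]],z+h)[0])
c=cam('top')
for e in beige(c,150):
  if e[0]<380: print(np.round(e,1),onplane(c,[e[:2]],.077)[0])
E
```

```text
[0.574  0.0133 0.25  ]
0.003 [ 318.4  294.    96.2  107.5 8126. ] [0.5748 0.0134 0.231 ]
0.003 [ 320.   177.    60.6   60.7 2888. ] [0.5605 0.0611 0.074 ]
0.003 [ 320.6   31.7   68.6   70.2 3757. ] [0.5217 0.179  0.074 ]
0.006 [ 318.4  294.    96.2  107.5 8126. ] [0.5743 0.0147 0.234 ]
0.006 [ 320.   177.    60.6   60.7 2888. ] [0.5604 0.0613 0.077 ]
0.006 [ 320.6   31.7   68.6   70.2 3757. ] [0.5219 0.1781 0.077 ]
0.01 [ 318.4  294.    96.2  107.5 8126. ] [0.5738 0.0164 0.238 ]
0.01 [ 320.   177.    60.6   60.7 2888. ] [0.5603 0.0616 0.081 ]
0.01 [ 320.6   31.7   68.6   70.2 3757. ] [0.5223 0.177  0.081 ]
[300.1 106.8  15.8  29.2 327.5] [ 0.941  -0.0325  0.077 ]
[334.4  62.5  23.8  40.9 715.5] [ 1.0726 -0.1312  0.077 ]
```

```bash
cat >> h.py <<'E'
def place(xy,r):
    bot.line_to((*xy,.135),r,max_speed=.2); bot.hold(.3)
    f0=bot.current_contact_force()[2]; z=.1105
    bot.line_to((*xy,z),max_speed=.06)
    while z>.1065 and bot.current_contact_force()[2]-f0<1.0:
        z-=.0007; bot.line_to((*xy,z),max_speed=.03)
    print('touch',z,bot.current_contact_force()[2]-f0,bot.current_ee_pos(),bot.current_opening()*92)
    bot.set_gripper(1.0); bot.line_to((*xy,.25),max_speed=.2)
E
python3 - <<'E'
from h import *
r=rv(.319)
bot.goto((.5212,.1786,.22),r); place((.5212,.1786),r)
q=(.5798,-.2804)
bot.goto((*q,.22),r); bot.hold(.1)
c=cam('wrist')
for e in bright(c,130): print(np.round(e,1),onplane(c,[e[:2]],0.012)[0])
print(bot.current_clock())
c=cam('top','t3.png')
for e in beige(c,150):
  if e[0]<300: print(np.round(e,1),onplane(c,[e[:2]],.074)[0],onplane(c,[e[:2]],.090)[0])
E
```

```text
touch 0.10839999999999998 3.4619114157185713 [0.5214 0.1786 0.1088] 65.19391676529122
[ 318.   222.4   59.5   60.3 2817. ] [ 0.5812 -0.2809  0.012 ]
14.7167
[ 35.3 312.2  21.1  24.5 227. ] [0.3756 0.6892 0.074 ] [0.376  0.6792 0.09  ]
[222.2 256.5  20.8  21.  341. ] [0.5214 0.1811 0.074 ] [0.52   0.1777 0.09  ]
[266.9 242.2  20.2  20.6 325. ] [0.5589 0.06   0.074 ] [0.557  0.0582 0.09  ]
```

```bash
python3 - <<'E'
from h import *
r=rv(.319); q=(.5804,-.2807)
bot.goto((*q,.06),r); bot.line_to((*q,.022),max_speed=.06)
bot.set_gripper(0.5,12); print(bot.current_opening()*92,bot.current_grip_force())
bot.line_to((*q,.22),max_speed=.2)
bot.goto((.560,.0608,.22),r); place((.560,.0608),r)
bot.goto((.580,-.004,.27),r); bot.hold(.3); print(bot.current_clock())
c=cam('wrist','w4.png'); 
for e in beige(c,1500): print(np.round(e,1),onplane(c,[e[:2]],.074)[0],onplane(c,[e[:2]],.090)[0])
c=cam('top','t4.png')
for e in beige(c,150):
  if e[0]<300: print(np.round(e,1),onplane(c,[e[:2]],.074)[0],onplane(c,[e[:2]],.090)[0])
E
```

```text
65.44487268922548 12.000054717063904
touch 0.10839999999999998 2.7476206295564505 [0.5602 0.0608 0.1088] 65.88993921423999
23.4583
[  32.9  229.7   74.3  139.9 7234. ] [ 0.2897 -0.1064  0.074 ] [ 0.302  -0.0982  0.09  ]
[ 320.5  159.1   60.4   62.  2939. ] [0.5612 0.0603 0.074 ] [0.561  0.0608 0.09  ]
[ 320.8   20.6   51.2   71.9 2669. ] [0.5226 0.177  0.074 ] [0.5242 0.1721 0.09  ]
[  71.2   14.6   35.7  102.4 1987. ] [0.3032 0.1118 0.074 ] [0.3149 0.11   0.09  ]
[ 32.3 312.6  16.7  20.9 162.5] [0.3744 0.6974 0.074 ] [0.3749 0.6872 0.09  ]
[266.  241.6  20.   20.8 322.5] [0.5606 0.0625 0.074 ] [0.5587 0.0607 0.09  ]
```

View pics/w4.png

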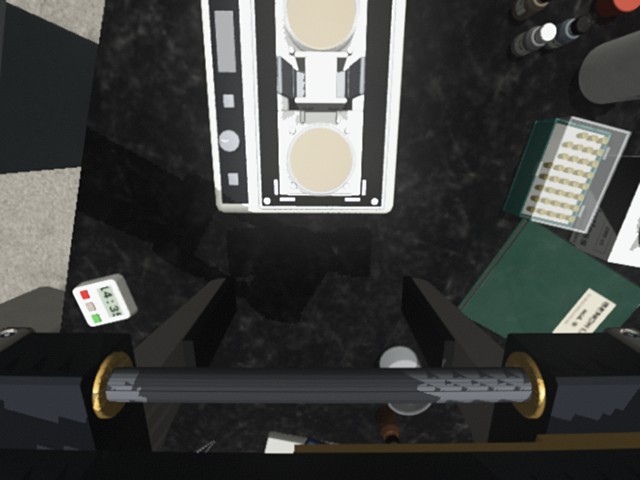

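Both dishes are stacked: the right one is at (320,159) and the left at (321,21), with no visible tilt. The hub top is at (321,78). I check that point, then grip.

```bash
python3 - <<'E'
from h import *
c=cam('wrist'); print(onplane(c,[[321,78]],.144)[0])
r=rv(.319); g=(.5406,.1197)
bot.goto((*g,.25),r); bot.line_to((*g,.142),max_speed=.1); print(bot.current_contact_force())
bot.set_gripper(0.3,25); bot.hold(.4)
print(bot.current_opening()*92,bot.current_grip_force(),bot.current_contact_force(),bot.current_ft_torque(),bot.current_clock())
E
```

```text
[0.542 0.119 0.144]
[0.1047 0.3966 0.5798]
47.56710190029452 25.01310020685196 [-7.2917 -0.7239 14.3886] [-0.3028  1.3901 -0.1594] 26.575
```

```bash
python3 - <<'E'
from h import *
g=(.5406,.1197)
bot.line_to((*g,.150),max_speed=.03); print(bot.current_contact_force(),bot.current_ft_torque(),bot.current_opening()*92)
bot.line_to((*g,.215),max_speed=.05); bot.hold(.8)
print(bot.current_ee_pos(),bot.current_contact_force(),bot.current_ft_torque(),bot.current_opening()*92,bot.current_grip_force(),bot.current_clock())
cam('scene','s5.png'); im=cam('scene')['pixels'][130:330,150:420]; cv2.imwrite('pics/s5c.png',cv2.resize(im,None,fx=2.8,fy=2.8,interpolation=cv2.INTER_CUBIC))
cam('wrist','w5.png')
E
```

```text
[-0.3516 -0.1842 -2.7243] [-0.0724  0.0633 -0.0508] 47.139988693438085
[0.5406 0.1197 0.215 ] [-0.0886 -0.2997 -3.1859] [-0.0659 -0.0293  0.0037] 47.412520690190924 24.98937875032425 29.2417
```

View pics/s5c.png

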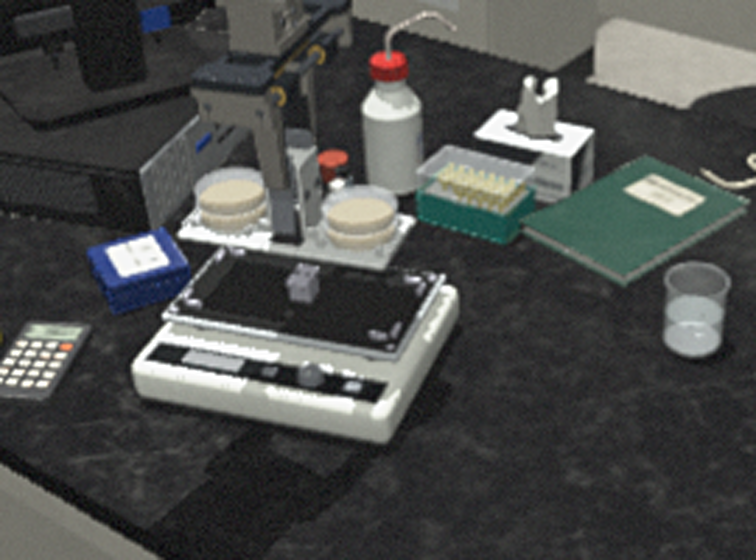

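View pics/w5.png

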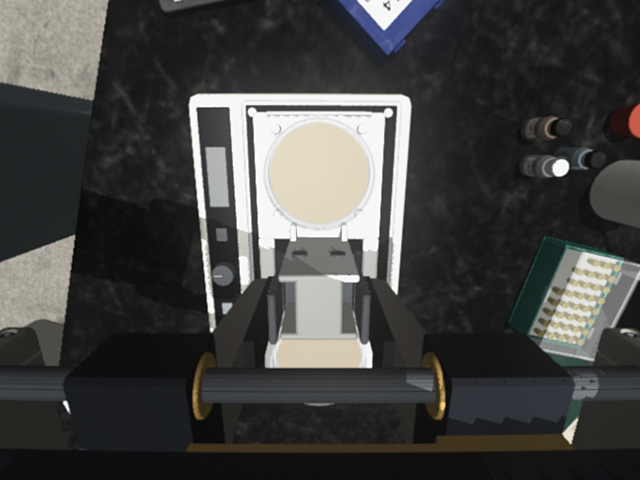

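The carrier is clear of the platform and level with both stacks in place. The scene crop shows the stacks at (230,205) and (358,215) and the bare keeper at (303,285). The wrist force of 3.2 N matches the expected load, so I hand it in.

```bash
python3 -c "
from workcell import bot
print(bot.job_done())"
```

```text
the job is handed in; nothing more can be done
None
```

I put both bench dishes on the seated ones, unclipped the carrier by pinching its catches, and handed the job in at about 29 s, holding it level about 7 cm above the platform with all four dishes; the judge gave no verdict.

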